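Make up two test kits from the reagent stock

TASK

Make up the two test kits from the stock on the bench: the orange tray gets the red-capped jar in its middle compartment with the amber bottle and the steel weight in its two end compartments, one in each, and the white tray gets the green-capped jar in its middle compartment with the teal-capped vial in either end compartment. Everything is to stand upright on the floor of its compartment, released; leave the yellow-capped jar and the glass beaker standing where they are.

Things in the scene. Friction and masses are not known exactly. Their poses are not given: they have to be found in the camera images.
- orange_tray: Orange plastic kit tray, fixed to the bench, 82 (x) by 208 (y) by 22 mm high, walls 4 mm, floor 4 mm thick. Dividers 21 mm high make three compartments in a row along y: the middle one 74 mm square inside, centred on the origin; the end ones 60 mm (y) by 74 mm (x), centred 70 mm from the origin at +y and -y. Origin: centre of the underside, on the bench top; z up. Yaw within 0.35 rad of 0.
- white_tray: White plastic kit tray, fixed to the bench, 82 (x) by 208 (y) by 22 mm high, walls 4 mm, floor 4 mm thick. Dividers 21 mm high make three compartments in a row along y: the middle one 74 mm square inside, centred on the origin; the end ones 60 mm (y) by 74 mm (x), centred 70 mm from the origin at +y and -y. Origin: centre of the underside, on the bench top; z up. Yaw within 0.35 rad of 0.
- red_jar: Red-capped plastic jar, white with a paper band, round, 52 mm in diameter from the bottom up to 63 mm, with a red screw cap 46 mm in diameter, 86 mm high over all, about 160 g, standing upright. Origin: centre of the underside; z up.
- green_jar: Green-capped plastic jar, white with a paper band, round, 52 mm in diameter from the bottom up to 63 mm, with a green screw cap 46 mm in diameter, 86 mm high over all, about 160 g, standing upright. Origin: centre of the underside; z up.
- yellow_jar: Yellow-capped plastic jar, white with a paper band, round, 52 mm in diameter from the bottom up to 63 mm, with a yellow screw cap 46 mm in diameter, 86 mm high over all, about 160 g, standing upright. Origin: centre of the underside; z up. It belongs to neither kit and stays where it is.
- amber_bottle: Amber glass bottle with a small white cap, round, 38 mm in diameter up to 64 mm, the cap 26 mm in diameter, 86 mm high over all, about 110 g, standing upright. Origin: centre of the underside; z up.
- steel_weight: Bright steel check weight, a cylinder 36 mm in diameter and 58 mm high with a knob 22 mm in diameter on top, 70 mm high over all, about 0.48 kg, standing upright. Origin: centre of the underside; z up.
- teal_vial: Dark grey vial, round, 32 mm in diameter up to 60 mm, with a teal (blue-green) cap 29 mm in diameter, 74 mm high over all, about 70 g, standing upright. Origin: centre of the underside; z up.
- beaker: Empty clear glass beaker, tapered a little, 60 mm in diameter at the rim, 80 mm high, about 140 g. It stays where it is. Origin: centre of the underside; z up. Around the listed things lies only low clutter, up to 20 mm high; equipment up to 100 mm high stands beyond x = 0.7 m.
Things that resemble listed ones, but are neither listed nor needed, are in the scene too. Leave any blue look-alike of the green_jar alone.

How it is judged (in metres and radians):
At the end, for the whole second after the job is handed in: Each thing in its named compartment (within 16 mm along the tray of its middle for jars, 50 to 92 mm for the others; 25 mm across), bottle and weight 90 mm apart, all on the floor (within 5 mm), upright (0.15 rad), at rest. Yellow jar and beaker upright, within 25 mm of their start (x of red_jar in the frame of orange_tray between -0.025 and 0.025 m and z of red_jar in the frame of orange_tray between 0 and 0.009 m and angle between each of red_jar, amber_bottle, steel_weight, green_jar, teal_vial, yellow_jar, beaker's own z axis and vertical below 0.15 rad and linear speed of each of red_jar, amber_bottle, steel_weight, green_jar, teal_vial, yellow_jar, beaker below 0.02 m/s and y of red_jar in the frame of orange_tray between -0.016 and 0.016 m and x of amber_bottle in the frame of orange_tray between -0.025 and 0.025 m and z of amber_bottle in the frame of orange_tray between 0 and 0.009 m and (y of amber_bottle in the frame of orange_tray between 0.05 and 0.092 m or y of amber_bottle in the frame of orange_tray between -0.092 and -0.05 m) and x of steel_weight in the frame of orange_tray between -0.025 and 0.025 m and z of steel_weight in the frame of orange_tray between 0 and 0.009 m and (y of steel_weight in the frame of orange_tray between 0.05 and 0.092 m or y of steel_weight in the frame of orange_tray between -0.092 and -0.05 m) and x of green_jar in the frame of white_tray between -0.025 and 0.025 m and z of green_jar in the frame of white_tray between 0 and 0.009 m and y of green_jar in the frame of white_tray between -0.016 and 0.016 m and x of teal_vial in the frame of white_tray between -0.025 and 0.025 m and z of teal_vial in the frame of white_tray between 0 and 0.009 m and (y of teal_vial in the frame of white_tray between 0.05 and 0.092 m or y of teal_vial in the frame of white_tray between -0.092 and -0.05 m) and horizontal distance between amber_bottle and steel_weight above 0.09 m and distance of each of yellow_jar, beaker from where it was at the start of the episode below 0.025 m); the robot touches nothing.
It fails at once if the yellow-capped jar is moved 25 mm or more (distance of yellow_jar from where it was at the start of the episode above 0.025 m).
It fails at once if the beaker is moved 25 mm or more (distance of beaker from where it was at the start of the episode above 0.025 m).
It also fails if it takes over 128 s, if anything falls off the work surface, if the arm or the gripper's body presses on something with over 40 N, if the wrist force passes 120 N, or if a joint passes its speed limit or range.

ROBOT

A 6-joint arm with a two-finger parallel gripper is mounted at the origin on the work surface. World frame = base frame: x ahead of the robot, y to its left, z up, the work surface at z = 0. Lengths are in mm, angles in rad, forces in N, time in s.
With the tool pointing down it reaches from about 275 to 750 mm from the base axis. Payload 10.2 kg.
Tool frame: the origin (TCP) lies on the centre line of the jaws, within the pads' length; the fingertips stand 19 mm ahead of it and the grasp point (between the pads) is the TCP; z points along the fingers, y is the line along which they close (so a half turn about z gives the same grasp; the last joint's range is limited). The gripper opens to 85 mm and grips with 20 to 120 N. Pads are 22 mm wide; open, the fingers measure 114 mm over their backs; the gripper's body (76 mm by 85 mm) begins 54 mm behind the grasp point. The pads swing forward as they close: fully open they stand 13 mm farther back than shut.
Start: joints at [-1.524, 0.313, 1.498, -0, 1.331, -0.223], TCP at [139.919, -506.017, 228.094] pointing down, gripper open.
Joint ranges: [-2.94, 2.94], [-0.97, 2.17], [0.19, 2.56], [-1.23, 4.37], [0.02, 3.11], [-2.88, 2.88]. Speed limits (rad/s): [2.39, 2.39, 3.01, 3.14, 3.14, 3.14].

INTERFACE

Orientations are given as a unit quaternion [w, x, y, z].
In Python, from rig import sense, capture, finish_job, regions_of, mark_of gives the robot as it stands.
- The arm moves only by the tool jog_arm, never from a script. Its argument "series" is text: rows parted by semicolons, each of 7 numbers parted by spaces: the shift along the tool's x, y, z in units of 0.4 m (1.0 is 0.4 m), then the turn, a rotation vector about the tool's x, y, z in units of pi/2 rad (1.0 is pi/2 rad), then the opening, from -1 (shut) to 1 (fully open). A call has 1 to 20 rows; each row is the pose to reach, as a shift and turn from the pose commanded when the call began, along the tool's axes at that moment; what a row does not reach only later rows make up. A row lasts 1/8 s, in which the tool goes at most 62.5 mm and 10.7 degrees, less where a joint would pass 70% of its speed; a pose out of reach is approached as far as the arm can. A call with a number of a shift or a turn outside -1 to 1 is refused whole. A call with a gripper value outside its range is refused whole. The fingers move at their own pace and stop on an object; "grip_force" is the grip in N (left out, the last holds). Time passes only in rows, so rows that repeat a pose let the fingers close. It gives the time, the measured TCP pose, the force, the opening and the grip force at its end, in the units of the state.
- sense(): the state, without advancing time (a new reading comes with each control period).
- capture(name): name is "side" or "top" or "wrist"; returns a dict with "img" (420x560x3 uint8, red, green, blue), "intrinsics" (3x3 intrinsics, pixels), "R" (3x3) and "t" (3): a world point X has camera coordinates R X + t. Camera axes: x right, y down, z forward; pixel columns grow to the right and rows downward; lengths in mm; the calibration is good to about 2 mm. The wrist camera is an equidistant fisheye: a pixel r from the principal point sees the ray r / f radians off the axis. A picture is of the moment at which its call begins. There is no depth.
- finish_job(): hands the job in; it is judged then, once.
Trained networks look in a picture, given as the dict that the camera call returned (one of the last four; its "shot" number tells which), for a name from the list of things; names that differ only in an ending like _2 or _b are one class to them, and where a whole thing is asked for, a point or a joint stands for the part that bears it (a point fixed in the world has none). Each returns a list of dicts, best first, with "confidence" (0 to 1); they miss things now and then, are a little off and sometimes report something else, mostly with a low value. They report only what shows in the picture. A call takes as long as a camera call. They do not tell look-alikes from the thing itself.
- regions_of(label, picture): "region" (420x560 bool, what is visible of it) and "point" ([row, column] in pixels, amid what is visible of it).
- mark_of(label, picture): "point" ([row, column] in pixels: a listed point, or the origin of a listed thing).
The state is a dict: "time_s": time; "joints": joint angles; "dq": joint speeds; "tau": joint torques, N m; "eef_pos": TCP position; "ee_rot": TCP orientation; "force": force on the tool from outside, world axes, zero at the start; "wrist_torque": the same for the moment, N m; "grip_width": opening from 0.0 (shut) to 1.0 (fully open); "grip_force": force on a finger pad.
Only numpy, scipy, OpenCV 4.12 (cv2) and the standard library are available. Lean on these libraries where they do the work, as an engineer would, in place of code of your own. Each camera call takes 0.05 s, during which the arm holds its last target. There are 200 camera calls.

## Working session

There is one attempt and no reset: what is moved stays moved. The work goes in short steps, Python scripts to look and compute and a tool call to move; the robot and the scene stay as the last step left them, time stands still between calls to the robot, and variables do not carry over. Pictures are saved under pics/ and viewed, at most 14 in all, crops included, and the job is handed in when it is done.

Besides the shell and the picture viewer there is one more tool, called after "Emit:" by a JSON object that holds its "op" and its "data", one argument or row to a line. jog_arm: Moves the arm, as the interface text tells. Shifts and turns lie within -1 to 1; 1 stands for 0.4 m of shift or pi/2 rad of turn. Its arguments: {"type":"object","properties":{"series":{"type":"string"},"grip_force":{"type":"number"}},"required":["series"]}

```bash
ls; mkdir -p pics; python3 - <<'E'
from rig import *
import cv2
s=sense(); print(s['time_s'],s['eef_pos'],s['ee_rot'],s['grip_width'])
for n in('top','side'):
    c=capture(n); cv2.imwrite(f'pics/{n}0.png',c['img'][:,:,::-1]); print(n,c['intrinsics'],c['R'],c['t'])
    for l in 'orange_tray white_tray red_jar green_jar yellow_jar amber_bottle steel_weight teal_vial beaker'.split():
        print(l,[(round(d['confidence'],2),[round(float(v)) for v in d['point']]) for d in mark_of(l,c)][:5],[(round(d['confidence'],2),[round(float(v)) for v in d['point']]) for d in regions_of(l,c)][:5])
E
```

```text
pics
0.0 [ 139.90423416 -505.73985832  227.54415445] [-6.39178611e-04  9.90913028e-01  1.34502637e-01  5.70963116e-05] 1.0005228976765703
top [[544.35723402   0.         271.73961304]
 [  0.         544.35723402 202.38324537]
 [  0.           0.           1.        ]] [[-2.85449605e-02 -9.99592501e-01 -1.32246271e-04]
 [-9.95303683e-01  2.84347284e-02 -9.25313163e-02]
 [ 9.24973703e-02 -2.50967757e-03 -9.95709766e-01]] [  17.39919038  501.00541091 1505.68204867]
orange_tray [(0.66, [171, 321])] [(0.62, [171, 322]), (0.43, [223, 217])]
white_tray [(0.94, [167, 224])] [(0.88, [162, 222])]
red_jar [(0.69, [225, 376])] [(0.62, [224, 376])]
green_jar [(0.67, [258, 138]), (0.66, [225, 218])] [(0.8, [259, 136]), (0.76, [222, 218])]
yellow_jar [(0.58, [221, 278])] [(0.81, [217, 276]), (0.28, [227, 324])]
amber_bottle [(0.52, [225, 169]), (0.51, [227, 320])] [(0.6, [226, 322])]
steel_weight [(0.63, [228, 167])] [(0.58, [170, 147]), (0.47, [228, 168])]
teal_vial [(0.66, [171, 319]), (0.5, [163, 396])] [(0.66, [159, 399])]
beaker [(0.92, [174, 153])] [(0.6, [169, 146])]
side [[483.03029779   0.         282.67017139]
 [  0.         483.03029779 207.92538273]
 [  0.           0.           1.        ]] [[-0.73665143 -0.67623279 -0.00734098]
 [-0.37603666  0.41860795 -0.82665822]
 [ 0.56208639 -0.60619848 -0.56265646]] [375.91554114 204.18798402 764.61695569]
orange_tray [(0.74, [175, 293]), (0.41, [279, 122])] [(0.78, [173, 290]), (0.19, [208, 303])]
white_tray [(0.88, [220, 202]), (0.19, [224, 303])] [(0.68, [220, 198])]
red_jar [] []
green_jar [(0.79, [263, 250]), (0.76, [357, 187])] [(0.91, [245, 248]), (0.59, [341, 183]), (0.48, [132, 339])]
yellow_jar [(0.58, [225, 302])] [(0.94, [211, 302])]
amber_bottle [(0.9, [202, 349])] [(0.97, [187, 346])]
steel_weight [(0.69, [302, 196])] [(0.67, [287, 191])]
teal_vial [(0.84, [145, 335])] [(0.54, [133, 340])]
beaker [(0.97, [276, 120])] [(0.88, [255, 117]), (0.5, [184, 347])]
```

View pics/top0.png

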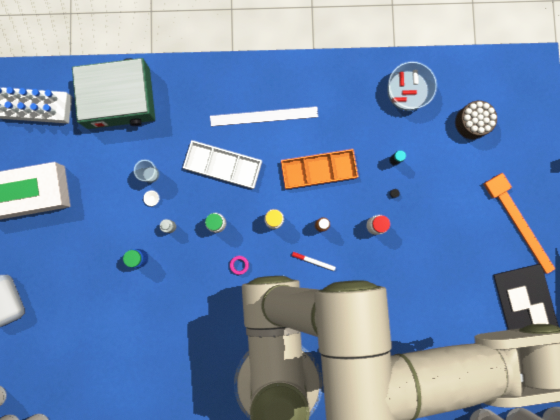

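View pics/side0.png

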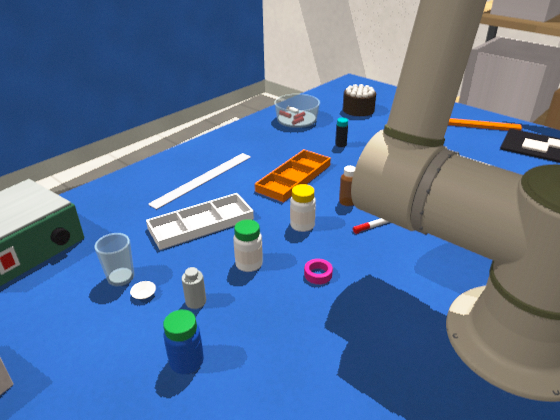

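The top view shows the stock, with these candidates to tell apart:
- **Green jar:** (222,215) has a white body. (259,133) has a blue body, so it's the look-alike.
- **Teal vial:** (157,400) has the teal cap. (193,394) is a small black thing.
- **Steel weight:** (226,166). The white disc at (198,151) is flat clutter.
- **Amber bottle:** (225,322).
- **Red jar:** (225,378).
- **Trays:** orange at (170,320), white at (165,223).

The side view confirms the white body at (250,248) and the blue one at (345,184).

```bash
cat > h.py <<'E'
import numpy as np, cv2
from rig import *
def ray(c,p,z):
    "world xy of pixel p=(row,col) at height z (pinhole cameras)"
    d=c['R'].T@np.linalg.inv(c['intrinsics'])@np.array([p[1],p[0],1.]); o=-c['R'].T@c['t']
    return (o+d*(z-o[2])/d[2])[:2]
HSV={'red_jar':((172,150,90),(8,255,255)),'green_jar':((50,140,60),(75,255,255)),'yellow_jar':((22,150,120),(32,255,255)),
 'teal_vial':((82,140,80),(94,255,255)),'orange_tray':((6,170,90),(18,255,255))}
def mask(c,k):
    h=cv2.cvtColor(c['img'],cv2.COLOR_RGB2HSV); lo,hi=HSV[k]
    if lo[0]>hi[0]: return cv2.inRange(h,(lo[0],)+lo[1:],(180,)+hi[1:])|cv2.inRange(h,(0,)+lo[1:],hi)
    return cv2.inRange(h,lo,hi)
def near(m,p,r):
    w=np.zeros_like(m); cv2.circle(w,(int(p[1]),int(p[0])),r,255,-1); return m&w
def rectpose(c,m,z=22):
    pts=np.argwhere(cv2.morphologyEx(m,cv2.MORPH_OPEN,np.ones((3,3)))>0)
    w=np.array([ray(c,p,z) for p in pts],np.float32); (x,y),(a,b),t=cv2.minAreaRect(w)
    yaw=np.deg2rad(t); yaw=(yaw+np.pi/4)%(np.pi/2)-np.pi/4
    return round(x,1),round(y,1),round(a),round(b),round(yaw,3)
E
python3 - <<'E'
from h import *
c=capture('top')
for k,p,z in (('red_jar',(225,378),86),('green_jar',(222,215),86),('yellow_jar',(218,274),86),('teal_vial',(157,400),74)):
    m=near(mask(c,k),p,14); q=np.argwhere(m>0); print(k,len(q),q.mean(0),ray(c,q.mean(0),z).round(1))
m=mask(c,'orange_tray'); print('orange',rectpose(c,near(m,(170,320),50)))
h=cv2.cvtColor(c['img'],cv2.COLOR_RGB2HSV)
m=near(cv2.inRange(h,(0,0,110),(180,90,255)),(165,223),48); print('white',rectpose(c,m))
for k in('orange_tray','white_tray'): print(k,[ray(c,d['point'],0).round(1) for d in mark_of(k,c)])
for k in('steel_weight','amber_bottle','red_jar','green_jar'): print(k,[ray(c,d['point'],0).round(1) for d in mark_of(k,c)])
cv2.imwrite('pics/crop.png',cv2.resize(c['img'][130:280,110:420,::-1],None,fx=2.55,fy=2.55,interpolation=cv2.INTER_CUBIC))
s=capture('side')
for k in('steel_weight','amber_bottle','green_jar','teal_vial','orange_tray','white_tray'): print('side',k,[ray(s,d['point'],0).round(1) for d in mark_of(k,s)])
E
```

```text
red_jar 219 [223.62557078 380.83105023] [ 429.9 -287.7]
green_jar 193 [221.43523316 213.2746114 ] [448.6 161.6]
yellow_jar 199 [217.98994975 273.46231156] [ 4.533e+02 -2.000e-01]
teal_vial 92 [155.61956522 399.57608696] [ 615.1 -350.2]
orange (592.9, -132.7, 80, 205, np.float64(0.127))
white (658.7, 126.6, 212, 178, np.float64(-0.308))
orange_tray [array([ 588. , -142.7])]
white_tray [array([610.7, 135. ])]
steel_weight [array([442.3, 299.2])]
amber_bottle [array([ 426.2, -133.5])]
red_jar [array([ 431.2, -288.1])]
green_jar [array([454.7, 157.2]), array([359.6, 385.1])]
side steel_weight [array([451.6, 296.5])]
side amber_bottle [array([ 439.1, -134. ])]
side green_jar [array([351. , 384.4]), array([442.6, 168.8])]
side teal_vial [array([ 615.2, -338.8])]
side orange_tray [array([ 606.8, -138.8])]
side white_tray [array([615.9, 138.5])]
```

View pics/crop.png

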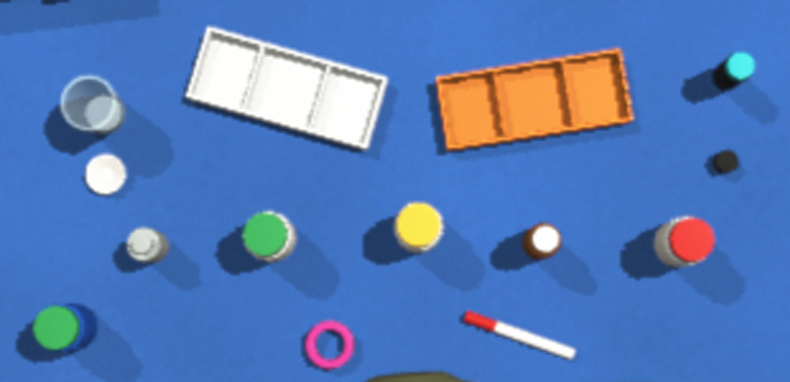

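The crop shows the green cap at crop (268,235) over a white body, and the blue-bodied look-alike at (60,328). The knobbed weight is at (144,243), the amber bottle's white cap at (545,240) and the teal vial at (738,68).

```bash
python3 - <<'E'
from h import *
c=capture('top')
f=lambda x,y,z: ray(c,((y+.5)/2.55-.5+130,(x+.5)/2.55-.5+110),z)
for n,x,y,z in(('weight',144,243,70),('amber',545,240,86),('green',268,235,86),('red',690,240,86),('teal',739,66,74),('beaker',90,103,80)): print(n,f(x,y,z).round(1))
for n,C in(('white',[(208,28),(386,75),(368,149),(187,97)]),('orange',[(436,76),(621,49),(633,120),(446,150)])):
    print(n,np.mean([f(x,y,22) for x,y in C],0),cv2.minAreaRect(np.array([f(x,y,22) for x,y in C],np.float32)))
s=capture('side')
m=mask(s,'orange_tray'); print('orange side',rectpose(s,near(m,(173,293),45),16))
for k,p,z in(('green_jar',(230,247),86),('yellow_jar',(193,303),86),('teal_vial',(123,342),74)):
    q=np.argwhere(near(mask(s,k),p,16)>0); print('side',k,q.mean(0),ray(s,q.mean(0),z-7).round(1))
# white tray side corners (rim, z=22), by hand
print('side white',[ray(s,p,22).round(0) for p in((219,148),(199,241),(213,253),(238,161))])
E
```

```text
weight [443.6 291.2]
amber [ 433.8 -133.7]
green [447.4 157.5]
red [ 429.4 -286.2]
teal [ 615.2 -350. ]
beaker [594.  345.2]
white [614.83209662 139.81453336] ((615.2857055664062, 138.677978515625), (209.108154296875, 84.97264099121094), 72.39429473876953)
orange [ 594.09340027 -133.62410431] ((593.8751831054688, -133.2216796875), (83.42406463623047, 209.78240966796875), 7.057353496551514)
orange side (588.8, -126.3, 98, 232, np.float64(0.127))
side green_jar [229.89351852 246.63888889] [446.9 164.4]
side yellow_jar [192.85217391 302.36521739] [453.1   2.7]
side teal_vial [121.67088608 342.11392405] [ 616.4 -350.2]
side white [array([683., 224.]), array([595.,  43.]), array([537.,  63.]), array([610., 244.])]
```

```bash
cat >> h.py <<'E'
from scipy.spatial.transform import Rotation as Ro
T={'white':(615,139.5,-.307),'orange':(594,-133,.127)}
def slot(t,y):
    cx,cy,a=T[t]; return cx-np.sin(a)*y, cy+np.cos(a)*y
def plan(*wps):
    "wps (x,y,z,yaw): shift/turn units in the tool frame as it stands"
    s=sense(); q=s['ee_rot']; r=Ro.from_quat([q[1],q[2],q[3],q[0]])
    print('t',s['time_s'],'pos',np.round(s['eef_pos'],1),'grip',round(s['grip_width'],3),np.round(s['grip_force'],1),'F',np.round(s['force'],1))
    for x,y,z,yaw in wps:
        g=Ro.from_euler('z',yaw)*Ro.from_euler('x',np.pi)
        print(np.round(r.inv().apply(np.array([x,y,z])-s['eef_pos'])/400,4),np.round((r.inv()*g).as_rotvec()/(np.pi/2),4))
E
python3 -c "
from h import *
plan((615,-350,160,1.264),(615,-350,45,1.264))
for t,y in(('white',-70),('orange',70),('orange',-70)):print(t,y,slot(t,y))"
```

```text
t 2.7 pos [ 139.9 -506.   228.1] grip 1.001 0.0 F [ 0.5  1.1 -0.1]
[ 1.2487 -0.0594  0.1702] [ 0.      0.     -0.6329]
[ 1.2487 -0.0594  0.4577] [ 0.      0.     -0.6329]
white -70 (np.float64(593.8459812920485), np.float64(72.7728878752899))
orange 70 (np.float64(585.1338785366839), np.float64(-63.5637566526117))
orange -70 (np.float64(602.8661214633161), np.float64(-202.4362433473883))
```

Emit:
{"op": "jog_arm", "data": {
  "series": "0.95 -0.045 0.1 0 0 -0.63 1;0.95 -0.045 0.1 0 0 -0.63 1;0.95 -0.045 0.15 0 0 -0.63 1;0.95 -0.045 0.15 0 0 -0.63 1;0.95 -0.045 0.15 0 0 -0.63 1;0.95 -0.045 0.15 0 0 -0.63 1;0.95 -0.045 0.15 0 0 -0.63 1;0.95 -0.045 0.15 0 0 -0.63 1;0.95 -0.045 0.15 0 0 -0.63 1;0.95 -0.045 0.15 0 0 -0.63 1",
  "grip_force": 40
}}

```text
time_s: 3.95
eef_pos: [500.5, -388.2, 168.7]
ee_rot: [0.0, 0.809, 0.588, -0.0]
force: [-0.5, -0.8, 0.6]
grip_width: 0.999
grip_force: 0.0
```

```bash
python3 -c "
from h import *
plan((615,-350,130,1.264),(615,-350,45,1.264),(615,-350,165,1.264))"
```

```text
t 3.95 pos [ 500.5 -388.2  168.7] grip 0.999 0.0 F [-0.5 -0.8  0.6]
[0.1791 0.2429 0.0967] [ 0.0003  0.0003 -0.004 ]
[0.1792 0.2428 0.3092] [ 0.0003  0.0003 -0.004 ]
[0.1791 0.243  0.0092] [ 0.0003  0.0003 -0.004 ]
```

Emit:
{"op": "jog_arm", "data": {
  "series": "0.179 0.243 0.05 0 0 0 1;0.179 0.243 0.1 0 0 0 1;0.179 0.243 0.1 0 0 0 1;0.179 0.243 0.2 0 0 0 1;0.179 0.243 0.27 0 0 0 1;0.179 0.243 0.308 0 0 0 1;0.179 0.243 0.308 0 0 0 1;0.179 0.243 0.308 0 0 0 -1;0.179 0.243 0.308 0 0 0 -1;0.179 0.243 0.308 0 0 0 -1;0.179 0.243 0.308 0 0 0 -1;0.179 0.243 0.308 0 0 0 -1;0.179 0.243 0.308 0 0 0 -1",
  "grip_force": 40
}}

```text
time_s: 5.58
eef_pos: [616.2, -349.3, 45.7]
ee_rot: [0.001, 0.808, 0.589, 0.0]
force: [0.5, 0.1, 4.2]
grip_width: 0.35
grip_force: 39.4
```

```bash
python3 -c "
from h import *
x,y=slot('white',-70)
plan((615,-350,165,1.264),(x,y,165,1.264),(x,y,51,1.264),(x,y,165,1.264))"
```

```text
t 5.575 pos [ 616.2 -349.3   45.7] grip 0.35 39.4 F [0.5 0.1 4.2]
[-0.0028 -0.0018 -0.2982] [ 0.0008  0.0003 -0.0029]
[ 0.9871 -0.3759 -0.2992] [ 0.0008  0.0003 -0.0029]
[ 0.9873 -0.3763 -0.0142] [ 0.0008  0.0003 -0.0029]
[ 0.9871 -0.3759 -0.2992] [ 0.0008  0.0003 -0.0029]
```

Emit:
{"op": "jog_arm", "data": {
  "series": "0 0 -0.15 0 0 0 -1;0 0 -0.3 0 0 0 -1;0.12 -0.046 -0.3 0 0 0 -1;0.26 -0.1 -0.3 0 0 0 -1;0.4 -0.154 -0.3 0 0 0 -1;0.54 -0.206 -0.3 0 0 0 -1;0.68 -0.26 -0.3 0 0 0 -1;0.82 -0.313 -0.3 0 0 0 -1;0.93 -0.355 -0.3 0 0 0 -1;0.987 -0.376 -0.3 0 0 0 -1;0.987 -0.376 -0.3 0 0 0 -1;0.987 -0.376 -0.3 0 0 0 -1;0.987 -0.376 -0.2 0 0 0 -1;0.987 -0.376 -0.12 0 0 0 -1"
}}

```text
time_s: 7.32
eef_pos: [593.5, 71.5, 91.6]
ee_rot: [-0.0, 0.809, 0.588, -0.0]
force: [1.0, 0.3, -0.1]
grip_width: 0.353
grip_force: 40.0
```

```bash
python3 -c "
from h import *
x,y=slot('white',-70)
plan((x,y,51,1.264),(x,y,165,1.264))
c=capture('wrist');cv2.imwrite('pics/w1.png',c['img'][:,:,::-1]);print(c['intrinsics'],c['R'],c['t'])"
```

```text
t 7.325 pos [593.5  71.5  91.6] grip 0.353 40.0 F [ 1.   0.3 -0.1]
[ 3.400e-03 -1.000e-04  1.015e-01] [-0.0003  0.0002 -0.004 ]
[ 0.0033 -0.0003 -0.1835] [-0.0003  0.0002 -0.004 ]
[[325.1922621    0.         273.68905345]
 [  0.         325.1922621  207.95574429]
 [  0.           0.           1.        ]] [[ 9.51432984e-01 -3.07855843e-01  2.36714284e-04]
 [-2.94714870e-01 -9.10597823e-01  2.89749460e-01]
 [-8.89855127e-02 -2.75746957e-01 -9.57102499e-01]] [-543.06181995  241.15284444  320.56223057]
```

View pics/w1.png

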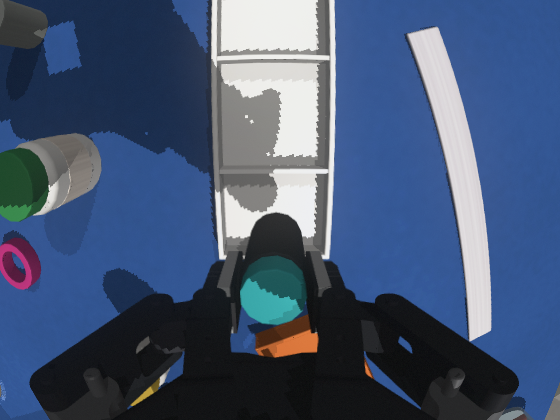

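The wrist view shows the vial upright in the jaws, in line with the white tray (walls at columns 215 and 330). The dividers are at rows 172 and 58. I'll check those against the estimated tray pose.

```bash
cat >> h.py <<'E'
def fray(c,p,z):
    K=c['intrinsics']; d=np.array([p[1]-K[0,2],p[0]-K[1,2]])/K[0,0]; th=np.linalg.norm(d)
    v=np.r_[d/th*np.sin(th),np.cos(th)]; d=c['R'].T@v; o=-c['R'].T@c['t']; return (o+d*(z-o[2])/d[2])[:2]
def local(t,xy):
    cx,cy,a=T[t]; return np.round(Ro.from_euler('z',-a).apply([xy[0]-cx,xy[1]-cy,0])[:2],1)
E
python3 -c "
from h import *
c=capture('wrist')
for p,z in(((171,217),21),((171,327),21),((58,217),21),((58,327),21),((115,212),22),((115,332),22)): print(p,local('white',fray(c,p,z)))"
```

```text
(171, 217) [-39.6 -37.2]
(171, 327) [ 33.7 -37.5]
(58, 217) [-37.8  38. ]
(58, 327) [32.9 37.3]
(115, 212) [-41.5   0.3]
(115, 332) [36.1 -0.3]
```

Emit:
{"op": "jog_arm", "data": {
  "series": "0.003 -0.004 0.05 0 0 0 -1;0.003 -0.004 0.09 0 0 0 -1;0.003 -0.004 0.103 0 0 0 -1;0.003 -0.004 0.103 0 0 0 -1;0.003 -0.004 0.103 0 0 0 0.6;0.003 -0.004 0.103 0 0 0 0.6;0.003 -0.004 0.103 0 0 0 0.6;0.003 -0.004 0.05 0 0 0 0.6;0.003 -0.004 -0.1 0 0 0 1;0.003 -0.004 -0.184 0 0 0 1;0.003 -0.004 -0.184 0 0 0 1"
}}

```text
time_s: 8.8
eef_pos: [593.6, 74.5, 169.4]
ee_rot: [0.002, 0.808, 0.589, 0.002]
force: [0.7, -0.2, -1.1]
grip_width: 1.004
grip_force: 0.0
```

```bash
sed -i "s/'white':(615,139.5/'white':(613.2,140/" h.py; python3 -c "
from h import *
plan((448,161,140,1.264),(448,161,48,1.264),(448,161,165,1.264))
c=capture('wrist');cv2.imwrite('pics/w2.png',c['img'][:,:,::-1])
for k,z in(('teal_vial',4),('green_jar',0)): print(k,[(round(d['confidence'],2),fray(c,d['point'],z)) for d in mark_of(k,c)])
"
```

```text
t 8.8 pos [593.6  74.5 169.4] grip 1.004 0.0 F [ 0.7 -0.2 -1.1]
[ 0.0943 -0.4132  0.0715] [ 0.0035 -0.0008 -0.0028]
[ 0.0939 -0.4145  0.3015] [ 0.0035 -0.0008 -0.0028]
[ 0.0943 -0.4129  0.009 ] [ 0.0035 -0.0008 -0.0028]
teal_vial [(0.93, array([591.91066157,  73.03056577]))]
green_jar [(0.84, array([360.04630326, 384.42131402])), (0.65, array([446.38738664, 163.0621577 ]))]
```

View pics/w2.png

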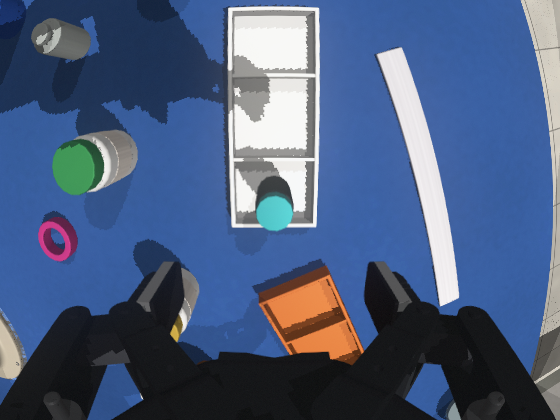

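The vial stands in the white tray's near end compartment, cap at (212,275). The real green jar is at (160,95), with a white body.

Emit:
{"op": "jog_arm", "data": {
  "series": "0.02 -0.12 0.07 0 0 0 1;0.05 -0.26 0.07 0 0 0 1;0.094 -0.38 0.07 0 0 0 1;0.094 -0.414 0.07 0 0 0 1;0.094 -0.414 0.09 0 0 0 1;0.094 -0.414 0.09 0 0 0 1;0.094 -0.414 0.09 0 0 0 1"
}}

```text
time_s: 9.82
eef_pos: [447.1, 160.4, 130.2]
ee_rot: [-0.0, 0.809, 0.588, -0.0]
force: [0.4, 0.6, 0.7]
grip_width: 1.001
grip_force: 0.0
```

```bash
python3 -c "
from h import *
plan((447.5,161.5,48,1.264),(447.5,161.5,165,1.264))
"
```

```text
t 9.825 pos [447.1 160.4 130.2] grip 1.001 0.0 F [0.4 0.6 0.7]
[2.800e-03 1.000e-04 2.054e-01] [-0.0002  0.0001 -0.0037]
[ 0.0028  0.     -0.0871] [-0.0002  0.0001 -0.0037]
```

Emit:
{"op": "jog_arm", "data": {
  "series": "0.003 0 0.08 0 0 0 1;0.003 0 0.16 0 0 0 1;0.003 0 0.205 0 0 0 1;0.003 0 0.205 0 0 0 1;0.003 0 0.205 0 0 0 -1;0.003 0 0.205 0 0 0 -1;0.003 0 0.205 0 0 0 -1;0.003 0 0.205 0 0 0 -1;0.003 0 0.205 0 0 0 -1",
  "grip_force": 45
}}

```text
time_s: 10.95
eef_pos: [447.7, 162.3, 49.9]
ee_rot: [0.001, 0.808, 0.589, 0.001]
force: [-0.8, -0.8, 7.6]
grip_width: 0.576
grip_force: 45.1
```

```bash
python3 -c "
from h import *
x,y=slot('white',0)
plan((447.5,161.5,165,1.264),(x,y,165,1.264),(x,y,100,1.264))
"
```

```text
t 10.95 pos [447.7 162.3  49.9] grip 0.576 45.1 F [-0.8 -0.8  7.6]
[-0.0017  0.0009 -0.2878] [ 0.0016 -0.0007 -0.003 ]
[ 0.0741  0.4117 -0.2867] [ 0.0016 -0.0007 -0.003 ]
[ 0.0739  0.4113 -0.1242] [ 0.0016 -0.0007 -0.003 ]
```

Emit:
{"op": "jog_arm", "data": {
  "series": "0 0 -0.15 0 0 0 -1;0 0 -0.28 0 0 0 -1;0.02 0.1 -0.28 0 0 0 -1;0.045 0.24 -0.28 0 0 0 -1;0.065 0.36 -0.28 0 0 0 -1;0.074 0.411 -0.28 0 0 0 -1;0.074 0.411 -0.28 0 0 0 -1;0.074 0.411 -0.15 0 0 0 -1;0.074 0.411 -0.12 0 0 0 -1;0.074 0.411 -0.12 0 0 0 -1"
}}

```text
time_s: 12.2
eef_pos: [611.9, 140.2, 97.1]
ee_rot: [-0.0, 0.808, 0.589, -0.0]
force: [0.8, 0.9, -0.4]
grip_width: 0.578
grip_force: 48.5
```

```bash
python3 -c "
from h import *
x,y=slot('white',0)
plan((x,y,54,1.264),(x,y,180,1.264))
"
```

```text
t 12.2 pos [611.9 140.2  97.1] grip 0.578 48.5 F [ 0.8  0.9 -0.4]
[0.0005 0.0033 0.1077] [-0.0003  0.0001 -0.0027]
[ 0.0004  0.0032 -0.2073] [-0.0003  0.0001 -0.0027]
```

Emit:
{"op": "jog_arm", "data": {
  "series": "0.001 0.002 0.06 0 0 0 -1;0.001 0.002 0.1 0 0 0 -1;0.001 0.002 0.11 0 0 0 -1;0.001 0.002 0.11 0 0 0 -1;0.001 0.002 0.11 0 0 0 0.9;0.001 0.002 0.11 0 0 0 0.9;0.001 0.002 0.11 0 0 0 0.9;0.001 0.002 0.05 0 0 0 0.9;0.001 0.002 -0.1 0 0 0 1;0.001 0.002 -0.2 0 0 0 1;0.001 0.002 -0.2 0 0 0 1"
}}

```text
time_s: 13.58
eef_pos: [614.5, 140.2, 180.1]
ee_rot: [0.002, 0.808, 0.589, 0.003]
force: [-0.2, -0.2, -0.4]
grip_width: 0.997
grip_force: 0.0
```

```bash
python3 -c "
from h import *
c=capture('wrist')
for k,z in(('teal_vial',4),('green_jar',4)): print(k,[(round(d['confidence'],2),local('white',fray(c,d['point'],z))) for d in mark_of(k,c)])
for k in('steel_weight',): print(k,[(round(d['confidence'],2),fray(c,d['point'],0)) for d in mark_of(k,c)])
c=capture('side')
for k in('steel_weight',): print(k,[(round(d['confidence'],2),ray(c,d['point'],0)) for d in mark_of(k,c)])
plan((445,295,150,1.698))
"
```

```text
teal_vial [(0.97, array([  1.7, -70. ]))]
green_jar [(0.91, array([-312.9,  153.6])), (0.74, array([-2.7,  2.6]))]
steel_weight [(0.86, array([442.30047922, 291.61627621]))]
steel_weight [(0.97, array([447.40630917, 304.65011448]))]
t 13.875 pos [612.8 140.1 175.2] grip 1.001 0.0 F [ 0.2 -0.4 -0.1]
[ 0.2402 -0.5178  0.0639] [-1.400e-03  2.000e-04 -2.792e-01]
```

Emit:
{"op": "jog_arm", "data": {
  "series": "0.05 -0.12 0.03 0 0 -0.1 1;0.12 -0.26 0.03 0 0 -0.2 1;0.18 -0.4 0.03 0 0 -0.28 1;0.24 -0.5 0.03 0 0 -0.28 1;0.24 -0.518 0.06 0 0 -0.28 1;0.24 -0.518 0.06 0 0 -0.28 1;0.24 -0.518 0.06 0 0 -0.28 1;0.24 -0.518 0.06 0 0 -0.28 1"
}}

```text
time_s: 14.88
eef_pos: [446.2, 294.3, 152.6]
ee_rot: [0.0, 0.661, 0.751, 0.0]
force: [-0.3, 0.0, -0.0]
grip_width: 0.999
grip_force: 0.0
```

```bash
python3 -c "
from h import *
c=capture('wrist');cv2.imwrite('pics/w3.png',c['img'][:,:,::-1])
print([(round(d['confidence'],2),d['point'],fray(c,d['point'],0)) for d in mark_of('steel_weight',c)])
plan((444,294,46,1.698))
"
```

```text
[(0.84, [194.1, 269.4], array([442.69904836, 290.23455242]))]
t 14.975 pos [445.9 294.6 152.6] grip 1.006 0.0 F [-0.1 -0.2  0.4]
[-0.0008 -0.0049  0.2664] [ 0.0001 -0.      0.0002]
```

View pics/w3.png

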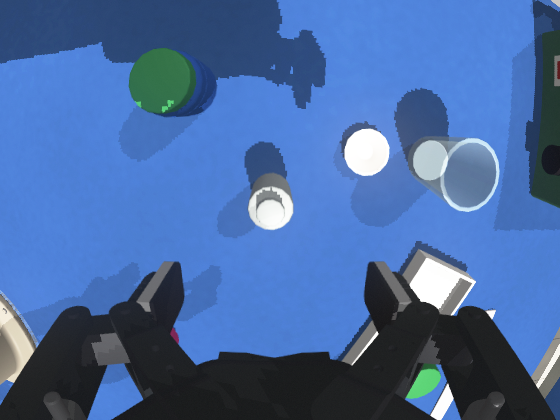

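The wrist view shows the steel weight with its knob at (212,270) between the jaws, clear of everything. The beaker is off at (170,465).

```bash
python3 -c "
from h import *
c=capture('wrist')
print(fray(c,(212,270),70),fray(c,(206,271),58))
plan((443.5,292,46,1.698))
"
```

```text
[443.16297499 294.96286337] [443.67183906 296.08691075]
t 15.025 pos [445.8 294.7 152.6] grip 1.001 0.0 F [1.  0.5 0.2]
[-0.0059 -0.0065  0.2664] [ 0.0001 -0.      0.0003]
```

Emit:
{"op": "jog_arm", "data": {
  "series": "-0.001 -0.006 0.08 0 0 0 1;-0.001 -0.006 0.17 0 0 0 1;-0.001 -0.006 0.24 0 0 0 1;-0.001 -0.006 0.266 0 0 0 1;-0.001 -0.006 0.266 0 0 0 1;-0.001 -0.006 0.266 0 0 0 -1;-0.001 -0.006 0.266 0 0 0 -1;-0.001 -0.006 0.266 0 0 0 -1;-0.001 -0.006 0.266 0 0 0 -1;-0.001 -0.006 0.266 0 0 0 -1;-0.001 -0.006 0.266 0 0 0 -1",
  "grip_force": 80
}}

```text
time_s: 16.4
eef_pos: [443.5, 294.5, 47.3]
ee_rot: [0.0, 0.66, 0.751, 0.001]
force: [-1.3, -0.9, 8.3]
grip_width: 0.371
grip_force: 78.6
```

```bash
python3 -c "
from h import *
x,y=slot('orange',70)
plan((444,294,175,1.698),(x,y,175,1.698),(x,y,100,1.698))
"
```

```text
t 16.4 pos [443.5 294.5  47.3] grip 0.371 78.6 F [-1.3 -0.9  8.3]
[-0.0012  0.0015 -0.3193] [ 0.0011 -0.0002  0.0008]
[-0.933   0.2369 -0.3192] [ 0.0011 -0.0002  0.0008]
[-0.933   0.2366 -0.1317] [ 0.0011 -0.0002  0.0008]
```

Emit:
{"op": "jog_arm", "data": {
  "series": "0 0 -0.1 0 0 0 -1;0 0 -0.22 0 0 0 -1;0 0 -0.32 0 0 0 -1;-0.08 0.02 -0.32 0 0 0 -1;-0.2 0.05 -0.32 0 0 0 -1;-0.33 0.083 -0.32 0 0 0 -1;-0.46 0.116 -0.32 0 0 0 -1;-0.59 0.149 -0.32 0 0 0 -1;-0.72 0.182 -0.32 0 0 0 -1;-0.83 0.21 -0.32 0 0 0 -1;-0.9 0.228 -0.32 0 0 0 -1;-0.933 0.237 -0.32 0 0 0 -1;-0.933 0.237 -0.32 0 0 0 -1;-0.933 0.237 -0.25 0 0 0 -1;-0.933 0.237 -0.17 0 0 0 -1;-0.933 0.237 -0.14 0 0 0 -1;-0.933 0.237 -0.14 0 0 0 -1"
}}

```text
time_s: 18.52
eef_pos: [584.7, -62.9, 102.1]
ee_rot: [-0.0, 0.66, 0.751, -0.0]
force: [-0.1, -0.5, -4.8]
grip_width: 0.369
grip_force: 81.2
```

```bash
python3 -c "
from h import *
c=capture('wrist');cv2.imwrite('pics/w4.png',c['img'][:,:,::-1])
x,y=slot('orange',70)
plan((x,y,51,1.698),(x,y,175,1.698))
"
```

```text
t 18.575 pos [585.2 -63.3 103. ] grip 0.366 81.2 F [ 0.4 -0.1 -4.3]
[-0.0007 -0.0004  0.13  ] [0.0006 0.0002 0.0012]
[-0.0008 -0.     -0.18  ] [0.0006 0.0002 0.0012]
```

View pics/w4.png

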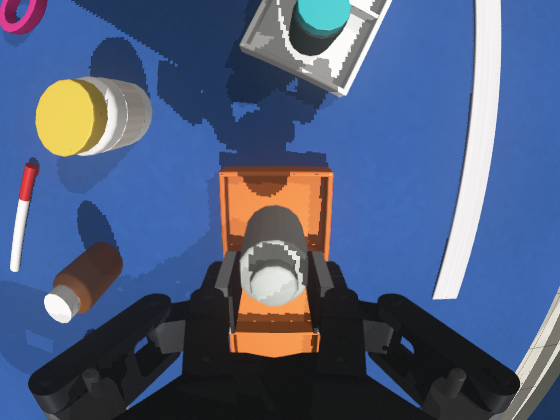

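The weight is upright in the jaws and centred over the orange tray's end compartment. The end wall's corners are at (172,219) and (172,333). The amber bottle's cap is at (305,62).

```bash
python3 -c "
from h import *
c=capture('wrist')
for p in((171,219),(171,333),(235,215),(235,336)): print(local('orange',fray(c,p,22)))
for k in('amber_bottle','orange_tray'): print(k,[(round(d['confidence'],2),fray(c,d['point'],0)) for d in mark_of(k,c)])
"
```

```text
[-38.8 102. ]
[ 42.5 102.3]
[-44.1  53.1]
[47.5 53.3]
amber_bottle [(0.85, array([ 434.72009766, -136.90515976]))]
orange_tray []
```

Emit:
{"op": "jog_arm", "data": {
  "series": "-0.005 0.003 0.06 0 0 0 -1;-0.005 0.003 0.11 0 0 0 -1;-0.005 0.003 0.129 0 0 0 -1;-0.005 0.003 0.129 0 0 0 -1;-0.005 0.003 0.129 0 0 0 0.7;-0.005 0.003 0.129 0 0 0 0.7;-0.005 0.003 0.129 0 0 0 0.7;-0.005 0.003 0.08 0 0 0 0.7;-0.005 0.003 -0.05 0 0 0 1;-0.005 0.003 -0.15 0 0 0 1;-0.005 0.003 -0.18 0 0 0 1"
}}

```text
time_s: 20.1
eef_pos: [587.2, -65.8, 176.8]
ee_rot: [0.002, 0.66, 0.751, 0.001]
force: [-0.6, 0.1, -0.1]
grip_width: 0.998
grip_force: 0.0
```

```bash
sed -i "s/'orange':(594,-133,/'orange':(595,-134.5,/" h.py; python3 -c "
from h import *
plan((434,-134.5,150,1.698),(430,-287.5,150,1.698))
"
```

```text
t 20.1 pos [587.2 -65.8 176.8] grip 0.998 0.0 F [-0.6  0.1 -0.1]
[-0.1212 -0.402   0.0655] [0.0026 0.0012 0.0008]
[-0.4993 -0.4609  0.066 ] [0.0026 0.0012 0.0008]
```

Emit:
{"op": "jog_arm", "data": {
  "series": "-0.03 -0.1 0.03 0 0 0 1;-0.07 -0.24 0.03 0 0 0 1;-0.11 -0.36 0.06 0 0 0 1;-0.121 -0.402 0.09 0 0 0 1;-0.121 -0.402 0.09 0 0 0 1;-0.121 -0.402 0.09 0 0 0 1;-0.121 -0.402 0.09 0 0 0 1"
}}

```text
time_s: 20.98
eef_pos: [433.7, -133.9, 138.2]
ee_rot: [0.0, 0.66, 0.751, 0.0]
force: [0.1, -1.1, 0.3]
grip_width: 1.0
grip_force: 0.0
```

```bash
python3 -c "
from h import *
c=capture('wrist')
for k,z in(('amber_bottle',0),('red_jar',0),('steel_weight',4)): print(k,[(round(d['confidence'],2),fray(c,d['point'],z)) for d in mark_of(k,c)])
plan((434,-134.5,47,1.698))
"
```

```text
amber_bottle [(0.76, array([ 438.28708944, -135.70702207]))]
red_jar []
steel_weight [(0.81, array([584.36960292, -69.56516388]))]
t 21.175 pos [ 433.3 -134.   138.1] grip 0.997 0.0 F [ 0.1  0.3 -0.6]
[-0.0016  0.0016  0.2278] [0.0001 0.     0.0011]
```

Emit:
{"op": "jog_arm", "data": {
  "series": "-0.002 0.004 0.08 0 0 0 1;-0.002 0.004 0.16 0 0 0 1;-0.002 0.004 0.21 0 0 0 1;-0.002 0.004 0.228 0 0 0 1;-0.002 0.004 0.228 0 0 0 1;-0.002 0.004 0.228 0 0 0 -1;-0.002 0.004 0.228 0 0 0 -1;-0.002 0.004 0.228 0 0 0 -1;-0.002 0.004 0.228 0 0 0 -1;-0.002 0.004 0.228 0 0 0 -1;-0.002 0.004 0.228 0 0 0 -1",
  "grip_force": 45
}}

```text
time_s: 22.55
eef_pos: [435.1, -135.0, 47.6]
ee_rot: [0.001, 0.66, 0.751, 0.0]
force: [-1.4, 0.5, 6.2]
grip_width: 0.416
grip_force: 44.3
```

```bash
python3 -c "
from h import *
x,y=slot('orange',-70)
plan((434,-134.5,170,1.698),(x,y,170,1.698),(x,y,100,1.698))
"
```

```text
t 22.55 pos [ 435.1 -135.    47.6] grip 0.416 44.3 F [-1.4  0.5  6.2]
[ 0.0012 -0.0022 -0.3059] [0.0006 0.0006 0.0008]
[-0.2253  0.3967 -0.3053] [0.0006 0.0006 0.0008]
[-0.2252  0.3965 -0.1303] [0.0006 0.0006 0.0008]
```

Emit:
{"op": "jog_arm", "data": {
  "series": "0 0 -0.14 0 0 0 -1;0 0 -0.3 0 0 0 -1;-0.05 0.09 -0.3 0 0 0 -1;-0.12 0.21 -0.3 0 0 0 -1;-0.18 0.32 -0.3 0 0 0 -1;-0.225 0.396 -0.3 0 0 0 -1;-0.225 0.396 -0.3 0 0 0 -1;-0.225 0.396 -0.2 0 0 0 -1;-0.225 0.396 -0.13 0 0 0 -1;-0.225 0.396 -0.13 0 0 0 -1;-0.225 0.396 -0.13 0 0 0 -1"
}}

```text
time_s: 23.92
eef_pos: [603.6, -203.8, 100.6]
ee_rot: [0.001, 0.66, 0.751, 0.0]
force: [-0.0, 0.6, -1.2]
grip_width: 0.42
grip_force: 46.0
```

```bash
python3 -c "
from h import *
x,y=slot('orange',-70)
plan((x,y,52,1.698),(x,y,170,1.698))
c=capture('wrist');cv2.imwrite('pics/w5.png',c['img'][:,:,::-1])
"
```

```text
t 23.925 pos [ 603.6 -203.8  100.6] grip 0.42 46.0 F [-0.   0.6 -1.2]
[-0.0002  0.0003  0.1214] [0.001  0.0008 0.0008]
[-0.0006  0.0008 -0.1736] [0.001  0.0008 0.0008]
```

View pics/w5.png

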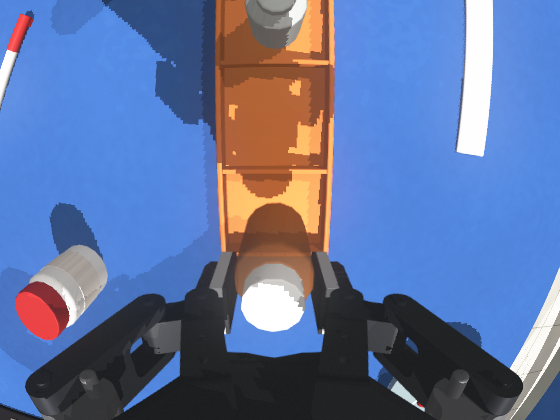

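The amber bottle is upright and in line with the tray (walls at columns 218 and 330, dividers at rows 65 and 168). The weight stands in the far compartment at (20,275).

Emit:
{"op": "jog_arm", "data": {
  "series": "0 0 0.06 0 0 0 -1;0 0 0.1 0 0 0 -1;0 0 0.12 0 0 0 -1;0 0 0.12 0 0 0 -1;0 0 0.12 0 0 0 0.7;0 0 0.12 0 0 0 0.7;0 0 0.12 0 0 0 0.7;0 0 0.06 0 0 0 0.7;0 0 -0.07 0 0 0 1;0 0 -0.17 0 0 0 1;0 0 -0.17 0 0 0 1"
}}

```text
time_s: 25.35
eef_pos: [604.5, -204.3, 170.5]
ee_rot: [0.003, 0.66, 0.751, 0.001]
force: [-0.6, 0.5, -0.2]
grip_width: 1.004
grip_force: 0.0
```

```bash
python3 -c "
from h import *
c=capture('wrist')
for k,z in(('amber_bottle',4),('steel_weight',4)): print(k,[(round(d['confidence'],2),local('orange',fray(c,d['point'],z))) for d in mark_of(k,c)])
print([(round(d['confidence'],2),fray(c,d['point'],0)) for d in mark_of('red_jar',c)])
plan((430,-287.5,140,1.698))
"
```

```text
amber_bottle [(0.93, array([  3.1, -71.3]))]
steel_weight [(0.96, array([-1.5, 64.5]))]
[(0.73, array([ 428.22001737, -289.71785103]))]
t 25.55 pos [ 602.8 -203.5  165.4] grip 0.999 0.0 F [ 0.4 -0.1 -0.6]
[-0.1532 -0.4552  0.0643] [-0.0013 -0.0009  0.0007]
```

Emit:
{"op": "jog_arm", "data": {
  "series": "-0.04 -0.1 0.02 0 0 0 1;-0.08 -0.24 0.02 0 0 0 1;-0.13 -0.38 0.02 0 0 0 1;-0.153 -0.455 0.06 0 0 0 1;-0.153 -0.455 0.06 0 0 0 1;-0.153 -0.455 0.06 0 0 0 1;-0.153 -0.455 0.06 0 0 0 1"
}}

```text
time_s: 26.42
eef_pos: [431.5, -287.3, 142.9]
ee_rot: [0.0, 0.66, 0.751, 0.0]
force: [0.1, 0.9, 0.3]
grip_width: 0.999
grip_force: 0.0
```

```bash
python3 -c "
from h import *
c=capture('wrist')
print([(round(d['confidence'],2),fray(c,d['point'],0)) for d in mark_of('red_jar',c)])
plan((430,-287.5,48,1.698))
"
```

```text
[(0.93, array([ 430.85043033, -292.19387232]))]
t 26.525 pos [ 431.3 -287.3  142.9] grip 1.001 0.0 F [ 0.3 -0.4  0.7]
[-0.     -0.0034  0.2373] [0.0001 0.0001 0.0015]
```

Emit:
{"op": "jog_arm", "data": {
  "series": "-0.003 -0.003 0.08 0 0 0 1;-0.003 -0.003 0.16 0 0 0 1;-0.003 -0.003 0.22 0 0 0 1;-0.003 -0.003 0.237 0 0 0 1;-0.003 -0.003 0.237 0 0 0 1;-0.003 -0.003 0.237 0 0 0 -1;-0.003 -0.003 0.237 0 0 0 -1;-0.003 -0.003 0.237 0 0 0 -1;-0.003 -0.003 0.237 0 0 0 -1;-0.003 -0.003 0.237 0 0 0 -1"
}}

```text
time_s: 27.78
eef_pos: [430.1, -289.5, 49.4]
ee_rot: [0.001, 0.66, 0.751, -0.0]
force: [-1.1, 1.0, 6.8]
grip_width: 0.58
grip_force: 45.3
```

```bash
python3 -c "
from h import *
x,y=slot('orange',0)
plan((430,-288,170,1.698),(x,y,170,1.698),(x,y,100,1.698))
"
```

```text
t 27.775 pos [ 430.1 -289.5   49.4] grip 0.58 45.3 F [-1.1  1.   6.8]
[ 0.0033  0.0006 -0.3016] [0.0007 0.0012 0.0009]
[ 0.331   0.4589 -0.3017] [0.0007 0.0012 0.0009]
[ 0.3313  0.4587 -0.1267] [0.0007 0.0012 0.0009]
```

Emit:
{"op": "jog_arm", "data": {
  "series": "0 0 -0.14 0 0 0 -1;0 0 -0.3 0 0 0 -1;0.05 0.07 -0.32 0 0 0 -1;0.13 0.18 -0.32 0 0 0 -1;0.21 0.29 -0.32 0 0 0 -1;0.28 0.39 -0.32 0 0 0 -1;0.331 0.459 -0.32 0 0 0 -1;0.331 0.459 -0.32 0 0 0 -1;0.331 0.459 -0.22 0 0 0 -1;0.331 0.459 -0.13 0 0 0 -1;0.331 0.459 -0.13 0 0 0 -1;0.331 0.459 -0.13 0 0 0 -1"
}}

```text
time_s: 29.28
eef_pos: [595.2, -134.9, 101.9]
ee_rot: [0.001, 0.66, 0.751, 0.0]
force: [0.3, -0.9, -0.7]
grip_width: 0.574
grip_force: 48.2
```

```bash
python3 -c "
from h import *
x,y=slot('orange',0)
plan((x,y,53,1.698),(x,y,200,1.698))
"
```

```text
t 29.275 pos [ 595.2 -134.9  101.9] grip 0.574 48.2 F [ 0.3 -0.9 -0.7]
[ 0.0013 -0.0007  0.1223] [0.0013 0.0008 0.0004]
[ 0.0008  0.     -0.2452] [0.0013 0.0008 0.0004]
```

Emit:
{"op": "jog_arm", "data": {
  "series": "0 0 0.06 0 0 0 -1;0 0 0.1 0 0 0 -1;0 0 0.122 0 0 0 -1;0 0 0.122 0 0 0 -1;0 0 0.122 0 0 0 0.9;0 0 0.122 0 0 0 0.9;0 0 0.122 0 0 0 0.9;0 0 0.07 0 0 0 0.9;0 0 -0.08 0 0 0 1;0 0 -0.2 0 0 0 1;0 -0.1 -0.3 0 0 0 1;0 -0.25 -0.3 0 0 0 1;0 -0.4 -0.3 0 0 0 1;0 -0.5 -0.3 0 0 0 1;0 -0.5 -0.3 0 0 0 1;0 -0.5 -0.3 0 0 0 1"
}}

```text
time_s: 31.28
eef_pos: [397.0, -160.0, 220.4]
ee_rot: [0.0, 0.66, 0.751, 0.0]
force: [0.0, -0.7, 0.1]
grip_width: 0.998
grip_force: 0.0
```

```bash
python3 - <<'E'
from h import *
plan()
c=capture('wrist'); t=capture('top'); s=capture('side')
for n,L in(('orange',['red_jar','amber_bottle','steel_weight']),('white',['green_jar','teal_vial'])):
    for k in L: print(k,'w',[local(n,fray(c,d['point'],4)) for d in mark_of(k,c)],'t',[local(n,ray(t,d['point'],4)) for d in mark_of(k,t)],'s',[local(n,ray(s,d['point'],4)) for d in mark_of(k,s)])
cv2.imwrite('pics/end.png',np.hstack([cv2.resize(t['img'][130:250,120:420],(500,200)),cv2.resize(s['img'][80:310,80:420],(300,200))])[:,:,::-1])
E
```

```text
t 31.275 pos [ 397.  -160.   220.4] grip 0.998 0.0 F [ 0.  -0.7  0.1]
red_jar w [array([1.2, 1.7]), array([  0.7, -72.7])] t [array([-4. ,  1.8])] s [array([-4.5,  1.7]), array([ 51.9, 475.2])]
amber_bottle w [array([  4.1, -71.3]), array([ 2.9, -2.8])] t [array([-11. , -72.4])] s [array([  1.6, -68. ])]
steel_weight w [array([-2.9, 64.5])] t [array([-6.6, 76.6])] s [array([-3.5, 81.2])]
green_jar w [] t [array([12.8, -9.3]), array([-317.3,  158.2])] s [array([-16.1,   8.5]), array([-324.2,  153.2])]
teal_vial w [array([  2.9, -66.6])] t [array([  1.4, -65.4])] s [array([ -0.5, -68.1])]
```

View pics/end.png

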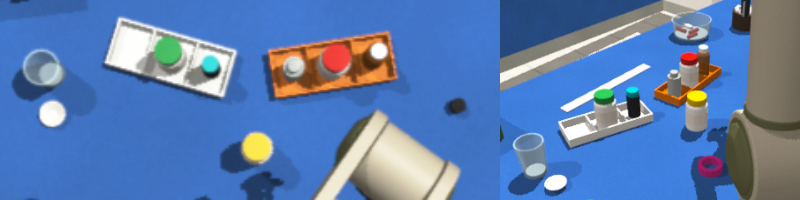

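All five things stand upright in their compartments: green cap at (50,168), teal at (65,210), the weight at (68,292), red at (60,335) and amber at (50,378). The yellow jar and the beaker are where they started, and the arm is clear. I'll hand it in.

```bash
python3 -c "
from rig import *
print(finish_job())"
```

```text
the job is handed in; nothing more can be done
None
```

Both kits are made up and handed in at about 31 s. My last pictures showed all five things upright in their compartments and the yellow-capped jar and beaker where they started, but the hand-in gave no pass or fail result.

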